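# Swing the vial rack home on the autosampler carrier

## Robot

A 6-joint arm with a two-finger parallel gripper is mounted at the origin on the work surface. World frame = base frame: x ahead of the robot, y to its left, z up, the work surface at z = 0. Lengths are in m, angles in rad, forces in N, time in s.
With the tool pointing down it reaches from about 0.25 to 0.775 m from the base axis. Payload 4 kg.
Tool frame: the origin (TCP) lies between the finger pads; the fingertips stand 14 mm ahead of it and the grasp point (between the pads) lies 5 mm behind it (robot.tips_ahead is the distance from the TCP to the fingertips, in m); z points along the fingers, y is the direction in which the jaws open and shut (so a half turn about z gives the same grasp; the last joint's range is limited). The gripper opens to 94 mm and grips with 3 to 60 N. Pads are 16 mm wide; open, the fingers measure 119 mm over their backs; the gripper's body (75 mm by 177 mm) begins 78 mm behind the grasp point.
Start: joints at [1.066, 0.087, 1.371, -0, 1.684, -0.103], TCP at [0.215, 0.506, 0.22] pointing down, gripper open.
Joint ranges: [-3.1, 3.1], [-0.76, 2.03], [0.27, 2.55], [-1.08, 4.22], [0.17, 2.65], [-2.57, 2.57]. Speed limits (rad/s): [2.79, 2.79, 3.14, 3.14, 3.14, 3.14].

## Interface

Orientations are given as [roll, pitch, yaw] about the fixed x, y, z axes, in that order (R = Rz(yaw) Ry(pitch) Rx(roll)).
In Python, from bench import robot, optics, job gives the robot as it stands.
- The arm moves only by the tool apply_moves, never from a script. Its argument "moves" is a list of rows, each a list of 3 entries, a list of its own where there are three numbers: the shift along the tool's x, y, z in cm, then the turn, a rotation vector about the tool's x, y, z in rad, then the opening, from 0 (shut) to 1 (fully open). In form: [[[tx, ty, tz], [rx, ry, rz], grip], ...]. A call has exactly 10 rows; each row is the pose to reach, as a shift and turn from the pose commanded when the call began, along the tool's axes at that moment; what a row does not reach only later rows make up. A row lasts 1/12 s, in which the tool goes at most 41.7 mm and 7.16 degrees, less where a joint would pass 70% of its speed; a pose out of reach is approached as far as the arm can. A call with a gripper value outside its range is refused whole. The fingers move at their own pace and stop on an object; the grip force is fixed at half the most. Time passes only in rows, so rows that repeat a pose let the fingers close, or fill a call up. It gives the time, the measured TCP pose, the force and the opening at its end, in the units of the state.
- robot.get_obs(): the state, without advancing time (a new reading comes with each control period).
- optics.snapshot(name): name is "scene" or "side" or "wrist"; returns the picture (384x512x3 uint8, red, green, blue); there is no depth.
- optics.get_calibration(name): a dict with "fx", "fy", "cx", "cy" (pixels), "k1" (the pictures are not rectified: a ray, as slopes to the right and down, at radius r is drawn at 1 + k1 r^2 times it, then the intrinsics apply), "rvec" (rotation vector, rad) and "tvec" (3), from world to camera coordinates, as OpenCV has them. Camera axes: x right, y down, z forward; pixel columns grow to the right and rows downward; lengths in m; the calibration is good to about 2 mm. A picture is of the moment at which its call begins: read the wrist's pose just before it. get_calibration takes no time and is no camera call; for the wrist camera it gives the pose at the moment of the call.
- job.close_job(): hands the job in, once; it reports no verdict.
The state is a dict: "time": time; "joint_positions": joint angles; "qvel": joint speeds; "joint_torque": joint torques, N m; "tool_pos": TCP position; "ee_rot": TCP orientation; "wrist_force": force on the tool from outside, world axes, zero at the start; "wrist_torque": the same for the moment, N m; "width": finger opening in m.
Only numpy, scipy, OpenCV 4.12 (cv2) and the standard library are available. Lean on these libraries where they do the work, as an engineer would, in place of code of your own. Each camera call takes 0.05 s, during which the arm holds its last target.

## Task

Load the loose vial rack into the empty front lane of the autosampler's carrier plate: slide it, without lifting or tipping it, until the forked end straddles that lane's post while the rack still stands well out at an angle, then swing it round the post until it lies straight along the stop rail, in line with the rack already loaded behind it. Any jar that is in the way goes upright into the white tray; the other jars, the loaded rack and everything else stay standing where they are.

Things in the scene. Friction and masses are not known exactly. Their poses are not given: they have to be found in the camera images.
- carrier: Aluminium carrier plate, fixed on the bench, 350 (x) by 300 (y) mm, 10 mm thick; origin at the centre of its underside, z up. It has two parallel lanes along its y, each with a post, a stop rail and an end lug; the back lane lies 55 mm farther in +x and holds the loaded rack. A home rack has its fork on the post and its length along the carrier's -y from there
- post (a point): upright round steel post of the front lane, 14 mm across, 32 mm tall above the plate; the point is on its axis, 16 mm above the plate, at (75, 105) mm in the carrier's frame. The axes are the carrier's
- rail (a point): middle of the front face of the front lane's black stop rail, 18 mm high and 6 mm thick: that face lies at x = 99 mm of the carrier's frame and runs along y from 56 to -74 mm. A home rack has its back beside it, 1 mm free
- lug (a point): middle of the front lane's black end lug, 18 mm high, at x = 59 to 104 mm and y = -69 to -79 mm of the carrier's frame. A home rack's free end stands 6 mm short of it
- rack_mid (a point): The loose grey vial rack to be loaded: a block 180 mm long (x), 46 wide (y), 30 high, with capped vials up to 42 mm; 0.25 to 0.5 kg, slides on the plate. The point is at half its length and width, 15 mm above its underside; -x points to the forked end, +x to the flat free end, z up. It starts askew on the plate, clear of the post, fork roughly towards it
- fork (a point): where the post's axis comes to lie when the rack's fork is fully on the post: on the rack's centre line, 78 mm from its middle towards -x, 15 mm above its underside. The fork is a slot 18 mm wide, open at the rack's end, closed 19.5 mm in, its mouth flared to 34 mm over the last 8 mm
- amber_mid (a point): screw-top jar, 44 mm across and 62 mm tall, about 0.1 kg; amber, white cap, somewhere on the carrier plate. The point is its centre, half-way up; z is its axis
- white_mid (a point): screw-top jar, 46 mm across and 58 mm tall, about 0.1 kg; white, white cap, somewhere on the carrier plate. The point is its centre, half-way up; z is its axis
- clear_mid (a point): screw-top jar, 40 mm across and 60 mm tall, about 0.1 kg; clear, black cap, somewhere on the carrier plate. The point is its centre, half-way up; z is its axis
- amber: the amber jar; origin at the centre of its underside
- white: the white jar; origin at the centre of its underside
- clear: the clear jar; origin at the centre of its underside
- rack: the loose vial rack; origin at the centre of its underside, axes as for its middle point. Pushed sideways near its free end, away from the post, it turns about a point some 35 mm past its middle towards the fork
- tray: shallow white tray for jars, fixed on the bench, 200 (x) by 120 (y) mm, 22 mm high, walls and floor 4 mm thick, open on top; origin at the centre of its underside. One jar is parked in its -x half; the +x half is free
- parked_mid (a point): screw-top jar, 46 mm across and 58 mm tall, about 0.1 kg; white, black cap, parked in the tray and staying there. The point is its centre, half-way up; z is its axis
- loaded_mid (a point): The rack already loaded in the back lane, of the same make as the loose one; leave it. The point is its middle, 15 mm above its underside
- mouse: black computer mouse lying on the bench, 105 by 58 by 29 mm; leave it. Origin under its middle
- spanner: small steel spanner lying on the bench, 150 mm long; leave it
There are look-alikes about, which are no part of the job. What is shaped like the amber but purple or yellow is not meant.

How it is judged:
By the outcome, as a careful person would: the job done as asked, in the order asked, and still so for the second after the job is handed in, with the robot touching nothing.
It also fails if it takes over 72 s, if anything falls off the work surface, if the arm or the gripper's body presses on something with over 40 N, if the wrist force passes 120 N, or if a joint passes its speed limit or range.

## Working session

There is one attempt and no reset: what is moved stays moved. The work goes in short steps, Python scripts to look and compute and a tool call to move; the robot and the scene stay as the last step left them, time stands still between calls to the robot, and variables do not carry over. Pictures are saved under pics/ and viewed, and the job is handed in when it is done.

Besides the shell and the picture viewer there is one more tool, called after "Emit:" by a JSON object that holds its "method" and its "body". apply_moves: Moves the arm, as the interface text tells. Its arguments: {"type":"object","properties":{"moves":{"type":"array"}},"required":["moves"]}

```bash
mkdir -p pics; ls; python3 - <<'E'
from bench import robot, optics, job
import cv2, numpy as np
print(robot.get_obs())
for n in ["scene","side","wrist"]:
    c=optics.get_calibration(n); print(n,c)
    im=optics.snapshot(n); cv2.imwrite(f"pics/{n}0.png",im[:,:,::-1])
E
```

```text
pics
{'time': 0.0, 'joint_positions': array([ 1.06589510e+00,  8.79652518e-02,  1.37222195e+00, -1.88630031e-05,
        1.68359446e+00, -1.03079312e-01]), 'qvel': array([-0.00033752, -0.00038873,  0.00019644, -0.00059324,  0.00196014,
        0.00239721]), 'joint_torque': array([-3.17904305e-04, -3.40186751e+01, -3.02425110e+01,  7.20162713e-02,
        3.30462470e-02, -1.71196853e-04]), 'tool_pos': array([0.21485531, 0.50574576, 0.21831493]), 'ee_rot': array([-3.13941333e+00, -2.06594292e-04,  2.73976841e+00]), 'wrist_force': array([0.46371184, 0.37883579, 0.72822255]), 'wrist_torque': array([ 0.00789451, -0.01952594,  0.02821651]), 'width': 0.09420217524512593}
scene {'fx': 494.37231525413455, 'fy': 494.37231525413455, 'cx': 253.6500310118713, 'cy': 197.64519206959076, 'k1': 0.07502281739683252, 'rvec': array([ 1.50047918,  2.10321256, -0.85196549]), 'tvec': array([ 0.18689544, -0.38983433,  1.6676371 ])}
side {'fx': 412.1104315740889, 'fy': 412.1104315740889, 'cx': 251.3191673924026, 'cy': 188.81555429269332, 'k1': -0.14991298734165792, 'rvec': array([ 2.26529175, -0.16812899,  0.06131384]), 'tvec': array([-0.59497842,  0.14069622,  1.10085943])}
wrist {'fx': 343.3724929964469, 'fy': 343.3724929964469, 'cx': 256.8630831419761, 'cy': 186.73215368340476, 'k1': -0.10440264695219179, 'rvec': array([-2.4444159 , -1.61651493, -0.19657613]), 'tvec': array([-0.54908603, -0.02455637,  0.39129159])}
```

View pics/scene0.png

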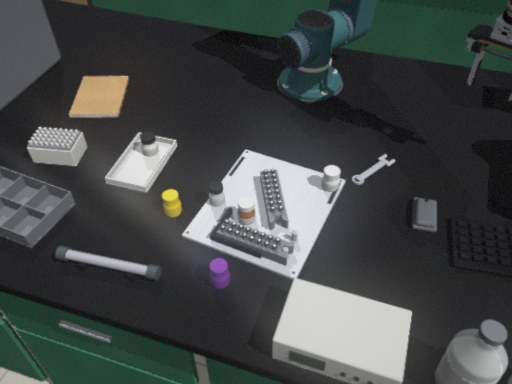

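View pics/side0.png

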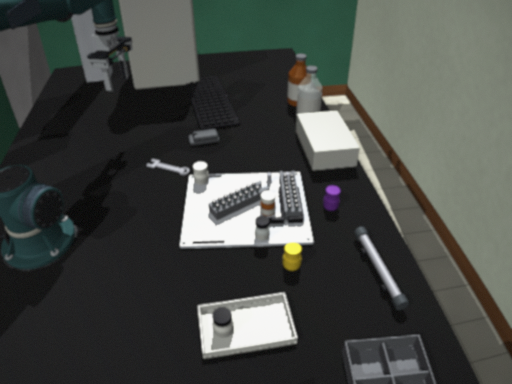

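View pics/wrist0.png

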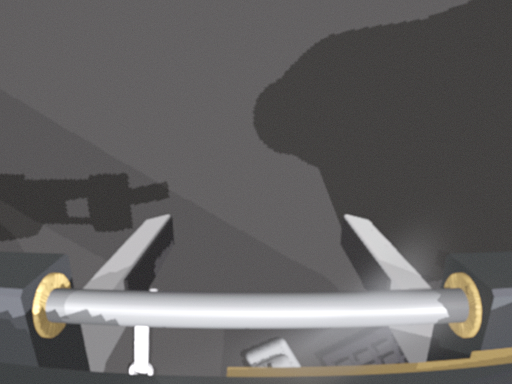

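```bash
cat > h.py <<'E'
import cv2, numpy as np
from scipy.spatial.transform import Rotation as Ro
def cal(c):
    R=cv2.Rodrigues(np.array(c['rvec'],float))[0]; return R,np.array(c['tvec'],float)
def ray(c,uv):
    R,t=cal(c)
    x=(uv[0]-c['cx'])/c['fx']; y=(uv[1]-c['cy'])/c['fy']
    rd=np.hypot(x,y); r=rd
    for _ in range(30): r=rd/(1+c['k1']*r*r)
    s=r/rd if rd>0 else 1
    d=R.T@np.array([x*s,y*s,1.]); return -R.T@t, d/np.linalg.norm(d)
def onz(c,uv,z):
    o,d=ray(c,uv); return o+d*(z-o[2])/d[2]
def proj(c,P):
    R,t=cal(c); p=R@np.array(P,float)+t; x,y=p[0]/p[2],p[1]/p[2]; k=1+c['k1']*(x*x+y*y)
    return np.array([c['fx']*x*k+c['cx'],c['fy']*y*k+c['cy']])
def two(c1,u1,c2,u2):
    o1,d1=ray(c1,u1);o2,d2=ray(c2,u2)
    s=np.linalg.lstsq(np.c_[d1,-d2],o2-o1,rcond=None)[0]
    a=o1+d1*s[0];b=o2+d2*s[1]; return (a+b)/2,np.linalg.norm(a-b)
def crop(path,x0,y0,x1,y1,out,s=5):
    im=cv2.imread(path)[y0:y1,x0:x1]; cv2.imwrite(out,cv2.resize(im,None,fx=s,fy=s,interpolation=cv2.INTER_CUBIC))
E
python3 - <<'E'
from h import *
crop('pics/scene0.png',100,120,350,280,'pics/s0z.png',3.2)
crop('pics/scene0.png',185,150,345,270,'pics/s0z2.png',5)
crop('pics/side0.png',170,150,330,270,'pics/d0z.png',5)
E
```

```text
(no output)
```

View pics/s0z2.png

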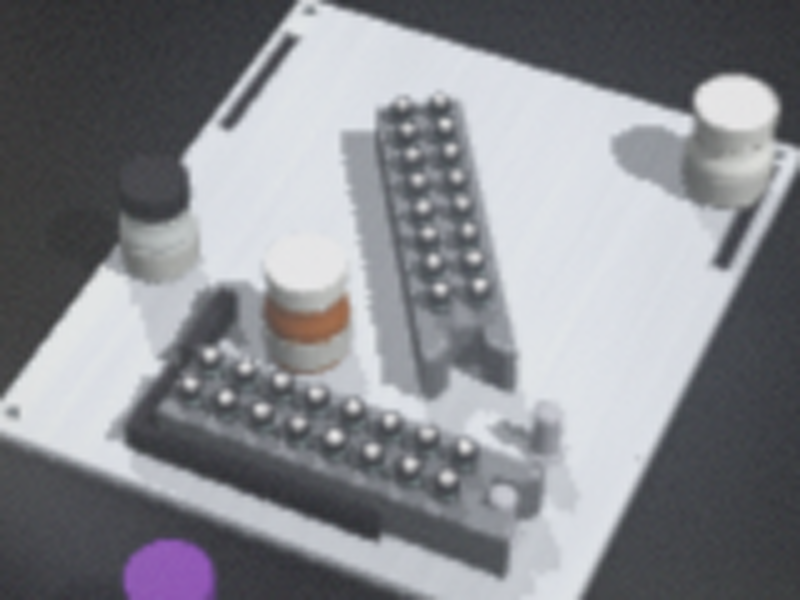

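View pics/d0z.png

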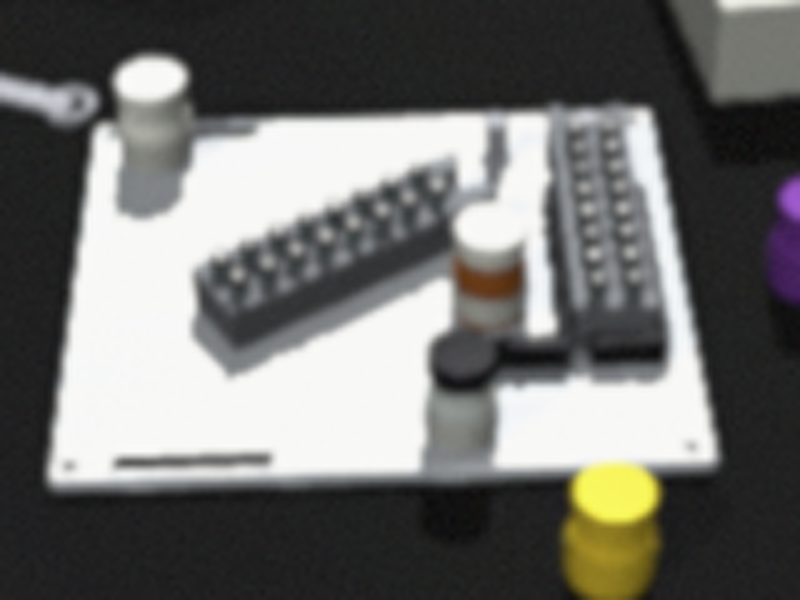

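```bash
python3 - <<'E'
from h import *
from bench import optics
for n in ['scene','side']:
    im=cv2.imread(f'pics/{n}0.png'); c=optics.get_calibration(n)
    g=im.min(axis=2); m=(g>120).astype(np.uint8)
    k,l,st,ce=cv2.connectedComponentsWithStats(m)
    pt=(215,255) if n=='x' else None
    seed={'scene':(300,190),'side':(210,225)}[n]
    lab=l[seed[1],seed[0]]; mm=(l==lab).astype(np.uint8)
    cs,_=cv2.findContours(mm,cv2.RETR_EXTERNAL,cv2.CHAIN_APPROX_NONE)
    ct=max(cs,key=cv2.contourArea); 
    hull=cv2.convexHull(ct); ap=cv2.approxPolyDP(hull,6,True)[:,0]
    print(n,cv2.contourArea(ct),ap.tolist())
    for p in ap: print(p,onz(c,p+0.0,0.010).round(4))
E
```

```text
scene 21219.0 [[245, 149], [339, 168], [411, 311], [401, 383], [274, 342], [182, 235]]
[245 149] [ 0.4018 -0.0834  0.01  ]
[339 168] [0.3954 0.1889 0.01  ]
[411 311] [0.7812 0.4274 0.01  ]
[401 383] [0.9428 0.4275 0.01  ]
[274 342] [0.9434 0.1765 0.01  ]
[182 235] [ 0.7493 -0.1199  0.01  ]
side 8857.0 [[193, 164], [298, 171], [313, 241], [181, 247]]
[193 164] [0.4469 0.2656 0.01  ]
[298 171] [0.7761 0.1751 0.01  ]
[313 241] [ 0.747  -0.1244  0.01  ]
[181 247] [ 0.403  -0.0927  0.01  ]
```

```bash
python3 - <<'E'
from h import *
from bench import optics
im={};
yaw0=np.radians(-5.2); c0=np.array([0.5895,0.042])
for n in ['scene','side']:
    img=cv2.imread(f'pics/{n}0.png'); c=optics.get_calibration(n)
    g=cv2.cvtColor(img,cv2.COLOR_BGR2GRAY).astype(float)
    R=np.array([[np.cos(yaw0),-np.sin(yaw0)],[np.sin(yaw0),np.cos(yaw0)]])
    # sample profile across each edge in local frame at z=10mm
    for name,ax,s,half,oth in [('+x',0,1,.175,.150),('-x',0,-1,.175,.150),('+y',1,1,.150,.175),('-y',1,-1,.150,.175)]:
        pts=[]
        for t in np.linspace(-oth*.9,oth*.9,60):
            d=np.arange(-0.014,0.0141,0.0005); prof=[]
            for e in d:
                l=np.zeros(2); l[ax]=s*(half+e); l[1-ax]=t
                w=R@l+c0; u=proj(c,[w[0],w[1],0.01]); prof.append(cv2.getRectSubPix(g.astype(np.float32),(1,1),(float(u[0]),float(u[1])))[0,0])
            prof=np.array(prof); gr=np.diff(prof)
            i=np.argmin(gr)
            if prof[:8].mean()>130 and prof[-8:].mean()<90:
                th=(prof[:8].mean()+prof[-8:].mean())/2
                j=np.argmax(prof<th); pts.append((t,half+d[j]-.00025))
        pts=np.array(pts)
        if len(pts)>8:
            a=np.polyfit(pts[:,0],pts[:,1],1); r=pts[:,1]-np.polyval(a,pts[:,0]); ok=abs(r)<2*np.std(r)+1e-4
            a=np.polyfit(pts[ok,0],pts[ok,1],1)
            print(n,name,len(pts),'offset mm',(a[1]-half)*1e3,'slope deg (of edge outward)',np.degrees(a[0]),'sd',np.std(r[ok])*1e3)
E
```

```text
scene +x 60 offset mm 3.6499999999999866 slope deg (of edge outward) 1.373776765617266 sd 0.5438771057841708
scene -x 49 offset mm -1.2402806122448762 slope deg (of edge outward) -1.2322165461381904 sd 0.3556521366668589
scene +y 60 offset mm 4.056715973026565 slope deg (of edge outward) -0.41664384317139325 sd 3.7420059394805554
scene -y 50 offset mm -3.232485045118194 slope deg (of edge outward) 0.9909945525745368 sd 0.708404421168699
side +x 60 offset mm 1.4215611609533219 slope deg (of edge outward) 1.3913998713368136 sd 0.4192113486083206
side -x 60 offset mm 1.5416666666666634 slope deg (of edge outward) -1.1603525960284329 sd 0.2763219312689929
side +y 50 offset mm 2.2032609939188488 slope deg (of edge outward) -0.6372032346446671 sd 0.8882929012755213
side -y 34 offset mm 4.184309398854946 slope deg (of edge outward) 0.7392048525761428 sd 0.9874027090465202
```

```bash
python3 - <<'E'
from h import *
from bench import optics
S=optics.get_calibration('scene');D=optics.get_calibration('side')
fs=lambda x,y:np.array([185+x/5-.4,150+y/5-.4]); fd=lambda x,y:np.array([170+x/5-.4,150+y/5-.4])
def show(n,s,d,z):
    print(n)
    if s: print('  scene',onz(S,fs(*s),z).round(4))
    if d: print('  side',onz(D,fd(*d),z).round(4))
    if s and d: p,g=two(S,fs(*s),D,fd(*d)); print('  two',p.round(4),round(g,4))
show('amber cap',(306,262),(490,225),.072)
show('white cap',(735,100),(152,77),.068)
show('clear cap',(153,180),(465,352),.070)
show('post top',(547,408),(497,120),.042)
show('rack free L',(378,115),None,.040); show('rack free R',(462,100),None,.040)
show('rack fork L',(425,364),None,.040); show('rack fork R',(514,352),None,.040)
show('rack side free A',None,(197,270),.040); show('rack side free B',None,(234,325),.040)
show('rack side fork far',None,(450,158),.040)
show('lug corner top inner',(235,292),(495,340),.028)
# tray
show('parked cap', None,None,.0)
f=lambda x,y:np.array([x,y],float)
print('parked', onz(S,f(149,138),.062),onz(D,f(222,316),.062))
yaw=np.radians(-6.25);R=np.array([[np.cos(yaw),-np.sin(yaw)],[np.sin(yaw),np.cos(yaw)]])
for c in ([.5915,.0455],[.5895,.041]): print('pred post',np.array(c)+R@[.075,.105],'lug',np.array(c)+R@[.059,-.074])
E
python3 - <<'E'
import sys; sys.path.insert(0,'.')
from h import *
crop('pics/scene0.png',95,120,195,220,'pics/t0.png',6)
crop('pics/side0.png',185,280,305,365,'pics/t1.png',6)
E
```

```text
amber cap
  scene [0.6507 0.011  0.072 ]
  side [0.648  0.0072 0.072 ]
  two [0.6485 0.0101 0.0694] 0.0001
white cap
  scene [0.4701 0.1798 0.068 ]
  side [0.4711 0.1776 0.068 ]
  two [0.4705 0.1794 0.0674] 0.0016
clear cap
  scene [ 0.6206 -0.0812  0.07  ]
  side [ 0.6187 -0.0863  0.07  ]
  two [ 0.6188 -0.0827  0.0671] 0.0014
post top
  scene [0.6769 0.1406 0.042 ]
  side [0.6751 0.136  0.042 ]
  two [0.6754 0.1399 0.0394] 0.0011
rack free L
  scene [ 5.107e-01 -1.000e-04  4.000e-02]
rack free R
  scene [0.4856 0.0386 0.04  ]
rack fork L
  scene [0.6677 0.0772 0.04  ]
rack fork R
  scene [0.6467 0.1155 0.04  ]
rack side free A
  side [0.4868 0.0311 0.04  ]
rack side free B
  side [ 0.5038 -0.0164  0.04  ]
rack side fork far
  side [0.6417 0.1069 0.04  ]
lug corner top inner
  scene [ 0.6431 -0.0308  0.028 ]
  side [ 0.6436 -0.0374  0.028 ]
  two [ 0.6428 -0.0326  0.0251] 0.004
parked cap
parked [ 0.49894841 -0.33012993  0.062     ] [ 0.49016467 -0.34798781  0.062     ]
pred post [0.67748525 0.1417109 ] lug [ 0.64209318 -0.03448331]
pred post [0.67548525 0.1372109 ] lug [ 0.64009318 -0.03898331]
```

View pics/t0.png

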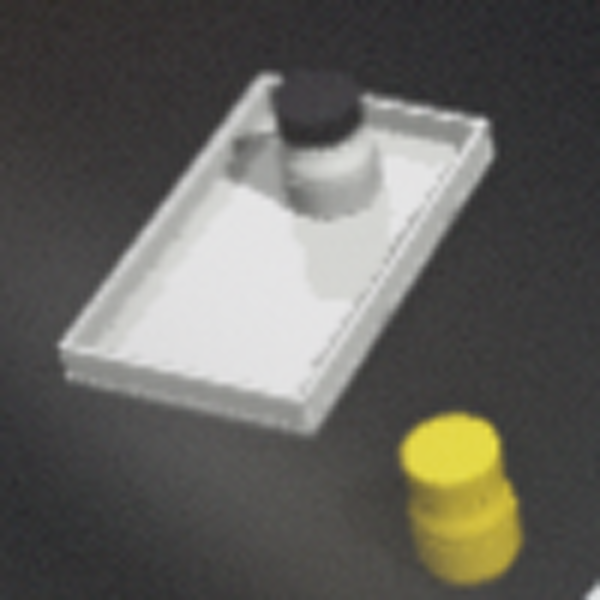

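View pics/t1.png

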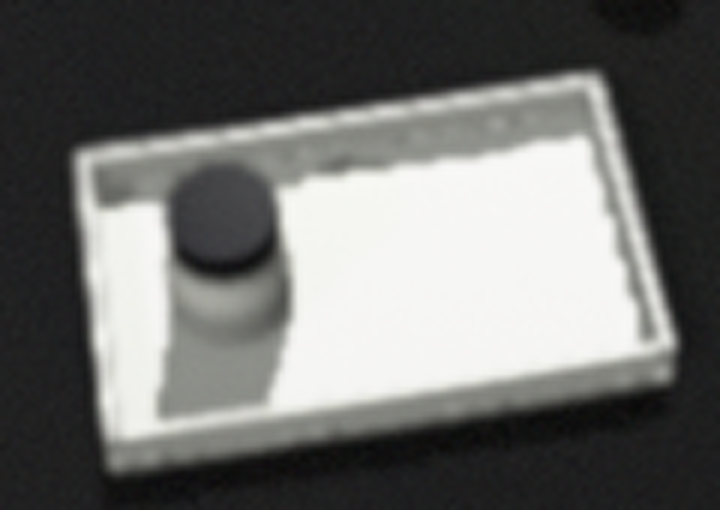

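```bash
python3 - <<'E'
from h import *
from bench import optics
S=optics.get_calibration('scene');D=optics.get_calibration('side')
fs=lambda p:np.array([95+p[0]/6-.4,120+p[1]/6-.4]); fd=lambda p:np.array([185+p[0]/6-.4,280+p[1]/6-.4])
A=[(265,75),(490,122),(308,402),(62,350)]; B=[(75,152),(108,442),(675,347),(600,75)]
print('scene');a=np.array([onz(S,fs(p),.022) for p in A]);print(a.round(4),a.mean(0))
print('side');b=np.array([onz(D,fd(p),.022) for p in B]);print(b.round(4),b.mean(0))
# parked top 0.004+0.058
print(onz(S,fs((320,97)),.062),onz(D,fd((222,215)),.062),two(S,fs((320,97)),D,fd((222,215))))
E
```

```text
scene
[[ 0.4431 -0.4001  0.022 ]
 [ 0.4404 -0.2805  0.022 ]
 [ 0.6387 -0.2739  0.022 ]
 [ 0.6442 -0.3926  0.022 ]] [ 0.5415702  -0.33678383  0.022     ]
side
[[ 0.4371 -0.2855  0.022 ]
 [ 0.442  -0.4061  0.022 ]
 [ 0.6416 -0.3989  0.022 ]
 [ 0.6386 -0.2801  0.022 ]] [ 0.53982825 -0.34266909  0.022     ]
[ 0.49120245 -0.33745974  0.062     ] [ 0.4894645  -0.34649276  0.062     ] (array([ 0.48804489, -0.3417272 ,  0.05693518]), np.float64(0.0037565405120028837))
```

```bash
cat >> h.py <<'E'
def goto(o,P,yaw=None,roll=np.pi):
    """shift (cm, tool axes) and rotvec from measured pose o to world P, yaw (tool x heading, tool down)"""
    R=Ro.from_euler('xyz',o['ee_rot']).as_matrix()
    s=R.T@(np.array(P)-o['tool_pos'])*100
    rv=np.zeros(3)
    if yaw is not None:
        T=Ro.from_euler('xyz',[np.pi,0,yaw]).as_matrix(); rv=Ro.from_matrix(R.T@T).as_rotvec()
    return s.round(2),rv.round(4)
E
python3 - <<'E'
from h import *
from bench import robot,optics
o=robot.get_obs(); W=optics.get_calibration('wrist'); R,t=cal(W)
T=Ro.from_euler('xyz',o['ee_rot']).as_matrix()
print('cam in tool',T.T@(-R.T@t-o['tool_pos']),'axes cam in tool\n',(T.T@R.T).round(3))
print(goto(o,[.6485,.008,.20],o['ee_rot'][2]))
E
```

```text
cam in tool [ 0.07047697 -0.00017304 -0.16633985] axes cam in tool
 [[-0.001 -0.97  -0.242]
 [ 1.    -0.001  0.   ]
 [-0.    -0.242  0.97 ]]
(array([-59.38, -28.86,   1.89]), array([-0.0016, -0.0002,  0.    ]))
```

Emit:
{"method": "apply_moves", "body": {"moves": [[[-59.4,-28.9,1.9],[0,0,0],0.7],[[-59.4,-28.9,1.9],[0,0,0],0.7],[[-59.4,-28.9,1.9],[0,0,0],0.7],[[-59.4,-28.9,1.9],[0,0,0],0.7],[[-59.4,-28.9,1.9],[0,0,0],0.7],[[-59.4,-28.9,1.9],[0,0,0],0.7],[[-59.4,-28.9,1.9],[0,0,0],0.7],[[-59.4,-28.9,1.9],[0,0,0],0.7],[[-59.4,-28.9,1.9],[0,0,0],0.7],[[-59.4,-28.9,1.9],[0,0,0],0.7]]}}

```text
time: 0.98
tool_pos: [0.4893, 0.1902, 0.2072]
ee_rot: [3.142, -0.0, 2.74]
wrist_force: [-0.2, 0.6, -0.1]
width: 0.0656
```

```bash
python3 - <<'E'
from h import *
from bench import robot,optics
o=robot.get_obs();print(o['time'],o['tool_pos'],o['ee_rot'],o['width'])
print(goto(o,[.6485,.008,.20],o['ee_rot'][2]))
E
```

```text
0.9833 [0.4893416  0.19019678 0.20723851] [ 3.14150633e+00 -2.51358555e-04  2.73971208e+00] 0.06563509102342041
(array([-21.77, -10.54,   0.72]), array([ 0.0001, -0.0003, -0.    ]))
```

Emit:
{"method": "apply_moves", "body": {"moves": [[[-21.8,-10.5,0.7],[0,0,0],0.7],[[-21.8,-10.5,0.7],[0,0,0],0.7],[[-21.8,-10.5,0.7],[0,0,0],0.7],[[-21.8,-10.5,0.7],[0,0,0],0.7],[[-21.8,-10.5,0.7],[0,0,0],0.7],[[-21.8,-10.5,0.7],[0,0,0],0.7],[[-21.8,-10.5,0.7],[0,0,0],0.7],[[-21.8,-10.5,0.7],[0,0,0],0.7],[[-21.8,-10.5,0.7],[0,0,0],0.7],[[-21.8,-10.5,0.7],[0,0,0],0.7]]}}

```text
time: 1.82
tool_pos: [0.6475, 0.0114, 0.2007]
ee_rot: [3.141, -0.0, 2.741]
wrist_force: [0.5, -0.5, 0.2]
width: 0.0657
```

```bash
python3 - <<'E'
from h import *
from bench import robot,optics
import json
o=robot.get_obs();W=optics.get_calibration('wrist');print(o['time'],o['tool_pos'],o['ee_rot'],o['width'])
cv2.imwrite('pics/w1.png',cv2.resize(optics.snapshot('wrist')[:,:,::-1],None,fx=1.5,fy=1.5))
json.dump({k:np.array(v).tolist() for k,v in W.items()},open('w1.json','w'))
E
```

```text
1.8167 [0.64745666 0.0114107  0.20074003] [ 3.14112766e+00 -3.28802677e-04  2.74124302e+00] 0.06566549294277849
```

View pics/w1.png

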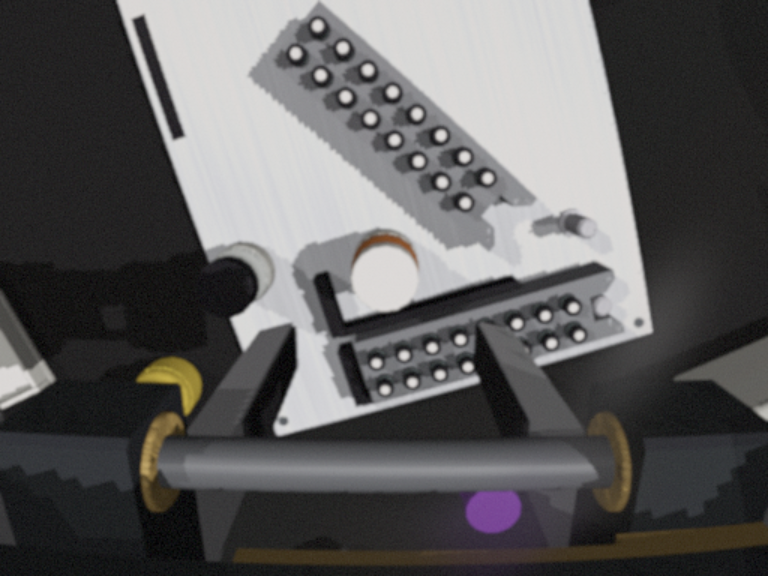

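```bash
python3 - <<'E'
from h import *
import json
W=json.load(open('w1.json'))
f=lambda u,v,z:onz(W,np.array([(u+.5)/1.5-.5,(v+.5)/1.5-.5]),z).round(4)
print('amber cap',f(385,275,.072),'post',f(584,225,.042))
print('rack free',f(319,3,.040),f(250,74,.040),'fork',f(536,203,.040),f(450,247,.040))
print('clear',f(230,286,.070))
print('lug inner-left top',f(317,277,.028),'rail end',f(514,281,.028), 'rail lug corner', f(343,325,.028))
print('carrier corners',f(652,331,.01),f(277,435,.01))
print('plate right edge',f(590,0,.01)); 
print('tip ctr',proj(W,[.6475,.0114,.187])*1.5)
print('loaded post',f(604,305,.042))
E
```

```text
amber cap [0.6472 0.0112 0.072 ] post [0.6733 0.1394 0.042 ]
rack free [0.4856 0.037  0.04  ] [ 0.5062 -0.0183  0.04  ] fork [0.6483 0.1154 0.04  ] [0.6535 0.0541 0.04  ]
clear [ 0.6174 -0.0775  0.07  ]
lug inner-left top [ 0.6401 -0.036   0.028 ] rail end [0.6951 0.0866 0.028 ] rail lug corner [ 0.6783 -0.0337  0.028 ]
carrier corners [0.7797 0.1744 0.01  ] [ 0.7464 -0.123   0.01  ]
plate right edge [0.5417 0.2029 0.01  ]
tip ctr [385.61885579 346.64937003]
loaded post [0.7303 0.1358 0.042 ]
```

Emit:
{"method": "apply_moves", "body": {"moves": [[[0,0,4],[0,0,0],0.7],[[0,0,8],[0,0,0],0.7],[[0,0,12],[0,0,0],0.7],[[0,0,14.5],[0,0,0],0.7],[[0,0,15.7],[0,0,0],0.7],[[0,0,15.7],[0,0,0],0.6],[[0,0,15.7],[0,0,0],0],[[0,0,15.7],[0,0,0],0],[[0,0,15.7],[0,0,0],0],[[0,0,15.7],[0,0,0],0]]}}

```text
time: 2.7
tool_pos: [0.6502, 0.0103, 0.0471]
ee_rot: [3.139, 0.006, 2.74]
wrist_force: [-1.6, 0.9, 4.1]
width: 0.0425
```

```bash
python3 - <<'E'
from h import *
from bench import robot
o=robot.get_obs();print(o)
T=[.5905,-.338]
print(goto(o,[.6475,.0114,.155]),goto(o,[*T,.155]),goto(o,[*T,.043-.006]))
E
```

```text
{'time': 2.7, 'joint_positions': array([-7.15701237e-02,  3.89301701e-01,  1.35257013e+00,  3.87235822e-04,
        1.39366716e+00, -1.24082947e+00]), 'qvel': array([-0.00208733, -0.00144278, -0.00021398,  0.00378722,  0.00151126,
       -0.00071753]), 'joint_torque': array([-3.36129125e-01, -4.15854692e+01, -2.61668211e+01, -1.77169810e-01,
       -5.17535023e-03,  1.79409538e-02]), 'tool_pos': array([0.65021123, 0.0102586 , 0.04705738]), 'ee_rot': array([3.13927018, 0.00560343, 2.73998209]), 'wrist_force': array([-1.64297723,  0.85300275,  4.13013393]), 'wrist_torque': array([0.06833454, 0.02166302, 0.03772307]), 'width': 0.0425024053562729}
(array([  0.23,   0.02, -10.8 ]), array([0., 0., 0.])) (array([ -8.18, -34.36, -10.83]), array([0., 0., 0.])) (array([ -8.11, -34.39,   0.97]), array([0., 0., 0.]))
```

Emit:
{"method": "apply_moves", "body": {"moves": [[[0,0,-2],[0,0,0],0],[[0,0,-5],[0,0,0],0],[[0,0,-9],[0,0,0],0],[[-0.8,-3.4,-11],[0,0,0],0],[[-1.6,-7.0,-11],[0,0,0],0],[[-2.6,-11,-11],[0,0,0],0],[[-3.5,-15,-11],[0,0,0],0],[[-4.4,-19,-11],[0,0,0],0],[[-5.4,-23,-11],[0,0,0],0],[[-6.3,-27,-11],[0,0,0],0]]}}

```text
time: 3.53
tool_pos: [0.6002, -0.265, 0.1547]
ee_rot: [-3.142, 0.002, 2.74]
wrist_force: [0.5, -1.0, -0.8]
width: 0.0431
```

```bash
python3 - <<'E'
from h import *
from bench import robot
o=robot.get_obs();print(o['tool_pos'],o['ee_rot'],o['width'],o['wrist_force'],o['time'])
T=[.5905,-.338]
print(goto(o,[*T,.14]),goto(o,[*T,.043-.006]))
E
```

```text
[ 0.60016413 -0.26502964  0.15467286] [-3.14154660e+00  1.92383382e-03  2.73977704e+00] 0.043052627085284 [ 0.52117914 -0.95922022 -0.78770475] 3.5333
(array([-1.96, -7.09,  1.47]), array([0., 0., 0.])) (array([-1.94, -7.09, 11.77]), array([0., 0., 0.]))
```

Emit:
{"method": "apply_moves", "body": {"moves": [[[-0.9,-3.5,1.0],[0,0,0],0],[[-1.9,-7.0,3.0],[0,0,0],0],[[-1.9,-7.0,6.0],[0,0,0],0],[[-1.9,-7.0,9.0],[0,0,0],0],[[-1.9,-7.0,10.5],[0,0,0],0],[[-1.9,-7.0,11.0],[0,0,0],0],[[-1.9,-7.0,11.0],[0,0,0],0],[[-1.9,-7.0,11.0],[0,0,0],0],[[-1.9,-7.0,11.0],[0,0,0],0],[[-1.9,-7.0,11.0],[0,0,0],0]]}}

```text
time: 4.37
tool_pos: [0.5918, -0.3352, 0.0456]
ee_rot: [-3.141, 0.004, 2.74]
wrist_force: [-1.0, 0.1, -1.3]
width: 0.0427
```

```bash
python3 - <<'E'
from h import *
from bench import robot,optics
o=robot.get_obs();print(o['tool_pos'],o['ee_rot'],o['width'],o['wrist_force'],o['time'])
cv2.imwrite('pics/sd2.png',optics.snapshot('side')[:,:,::-1])
crop('pics/sd2.png',180,260,310,360,'pics/sd2z.png',6)
E
```

```text
[ 0.59180312 -0.33521302  0.0456255 ] [-3.14106574  0.00363101  2.74023364] 0.042680603915315016 [-1.03925009  0.05965342 -1.31308899] 4.3667
```

View pics/sd2z.png

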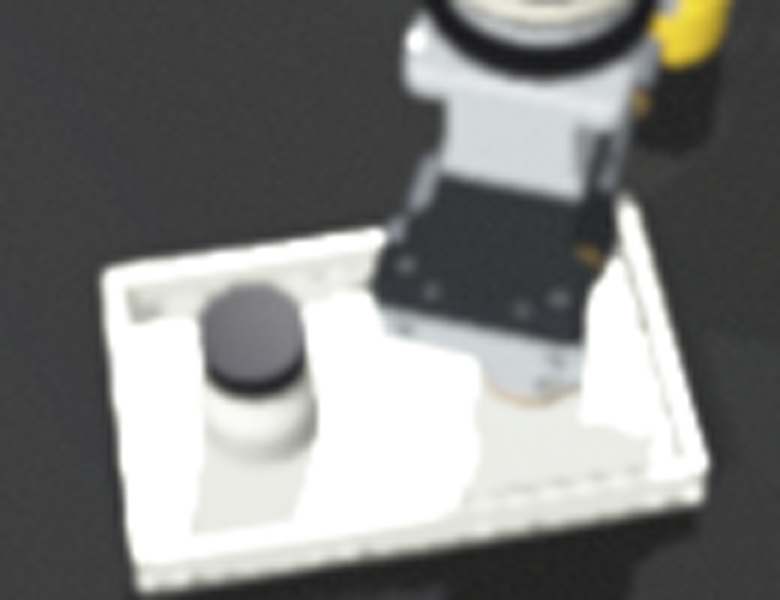

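Emit:
{"method": "apply_moves", "body": {"moves": [[[0,0,0.1],[0,0,0],0],[[0,0,0.2],[0,0,0],0],[[0,0,0.3],[0,0,0],0],[[0,0,0.4],[0,0,0],0],[[0,0,0.4],[0,0,0],0],[[0,0,0.4],[0,0,0],0],[[0,0,0.4],[0,0,0],0],[[0,0,0.4],[0,0,0],0],[[0,0,0.4],[0,0,0],0],[[0,0,0.4],[0,0,0],0]]}}

```text
time: 5.25
tool_pos: [0.5912, -0.335, 0.0407]
ee_rot: [3.142, 0.002, 2.74]
wrist_force: [-1.3, 1.3, 4.5]
width: 0.0428
```

Emit:
{"method": "apply_moves", "body": {"moves": [[[0,0,0],[0,0,0],0.52],[[0,0,0],[0,0,0],0.6],[[0,0,0],[0,0,0],0.7],[[0,0,0],[0,0,0],0.7],[[0,0,0],[0,0,0],0.7],[[0,0,-1],[0,0,0],0.7],[[0,0,-4],[0,0,0],0.7],[[0,0,-8],[0,0,0],0.7],[[0,0,-12],[0,0,0],0.7],[[0,0,-15],[0,0,0],0.7]]}}

```text
time: 6.08
tool_pos: [0.5912, -0.3352, 0.1943]
ee_rot: [-3.141, 0.004, 2.74]
wrist_force: [0.7, -0.0, 0.3]
width: 0.0659
```

```bash
python3 - <<'E'
from h import *
from bench import robot,optics
o=robot.get_obs();print(o['tool_pos'],o['ee_rot'],o['width'],o['wrist_force'],o['time'],o['joint_positions'])
cv2.imwrite('pics/w3.png',optics.snapshot('wrist')[:,:,::-1])
E
```

```text
[ 0.59116505 -0.33522385  0.19425637] [-3.14076581  0.00438128  2.73981381] 0.06586336288172465 [ 0.67475808 -0.00765784  0.32981739] 6.0833 [-5.99249431e-01  3.81899304e-01  1.06539862e+00  4.91354262e-05
  1.68983638e+00 -1.76825916e+00]
```

View pics/w3.png

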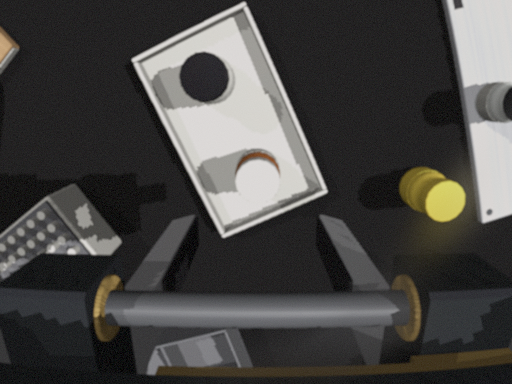

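```bash
python3 - <<'E'
from h import *
from bench import robot,optics
o=robot.get_obs()
print(goto(o,[.577,.056,.16],.449))
E
```

```text
(array([16.93, 35.52,  3.82]), array([0.017 , 0.0122, 2.2907]))
```

Emit:
{"method": "apply_moves", "body": {"moves": [[[1.7,3.6,0],[0,0,0.12],1],[[3.4,7.1,0.4],[0,0,0.24],1],[[5.1,10.7,0.8],[0,0,0.36],1],[[6.8,14.2,1.2],[0,0,0.48],1],[[8.5,17.8,1.6],[0,0,0.6],1],[[10.2,21.3,2.0],[0,0,0.72],1],[[11.9,24.9,2.4],[0,0,0.84],1],[[13.5,28.4,2.8],[0,0,0.96],1],[[15.2,32,3.2],[0,0,1.08],1],[[16.9,35.5,3.8],[0,0,1.2],1]]}}

```text
time: 6.97
tool_pos: [0.5741, 0.0571, 0.1529]
ee_rot: [3.14, -0.0, 1.544]
wrist_force: [0.1, -0.2, 0.4]
width: 0.0944
```

```bash
python3 - <<'E'
from h import *
from bench import robot,optics
o=robot.get_obs();print(o['tool_pos'],o['ee_rot'],o['time'])
print(goto(o,[.577,.056,.16],.449))
E
```

```text
[0.5741114  0.05710504 0.15289705] [ 3.13951770e+00 -1.23809303e-04  1.54382733e+00] 6.9667
(array([-0.1 ,  0.29, -0.71]), array([ 0.0018, -0.0012,  1.0948]))
```

Emit:
{"method": "apply_moves", "body": {"moves": [[[0,0.3,-4.7],[0,0,0.12],1],[[0,0.3,-4.7],[0,0,0.24],1],[[0,0.3,-4.7],[0,0,0.36],1],[[0,0.3,-4.7],[0,0,0.48],1],[[0,0.3,-4.7],[0,0,0.6],1],[[0,0.3,-4.7],[0,0,0.72],1],[[0,0.3,-4.7],[0,0,0.84],1],[[0,0.3,-4.7],[0,0,0.96],1],[[0,0.3,-4.7],[0,0,1.08],1],[[0,0.3,-4.7],[0,0,1.095],1]]}}

```text
time: 7.8
tool_pos: [0.5771, 0.0552, 0.1994]
ee_rot: [3.141, -0.001, 0.452]
wrist_force: [0.4, -0.3, -0.8]
width: 0.0938
```

```bash
cat > snap.py <<'E'
from h import *
from bench import robot,optics
import json,sys
n=sys.argv[1]
o=robot.get_obs();W=optics.get_calibration('wrist');print(o['time'],o['tool_pos'],o['ee_rot'],o['width'],o['wrist_force'])
cv2.imwrite(f'pics/{n}.png',cv2.resize(optics.snapshot('wrist')[:,:,::-1],None,fx=1.5,fy=1.5))
json.dump({k:np.array(v).tolist() for k,v in W.items()},open(f'{n}.json','w'))
E
python3 snap.py w4
```

```text
7.8 [0.57714594 0.05515391 0.19940021] [ 3.14130545e+00 -5.79987845e-04  4.52072353e-01] 0.09376385080651913 [ 0.35210572 -0.32516189 -0.80462389]
```

View pics/w4.png

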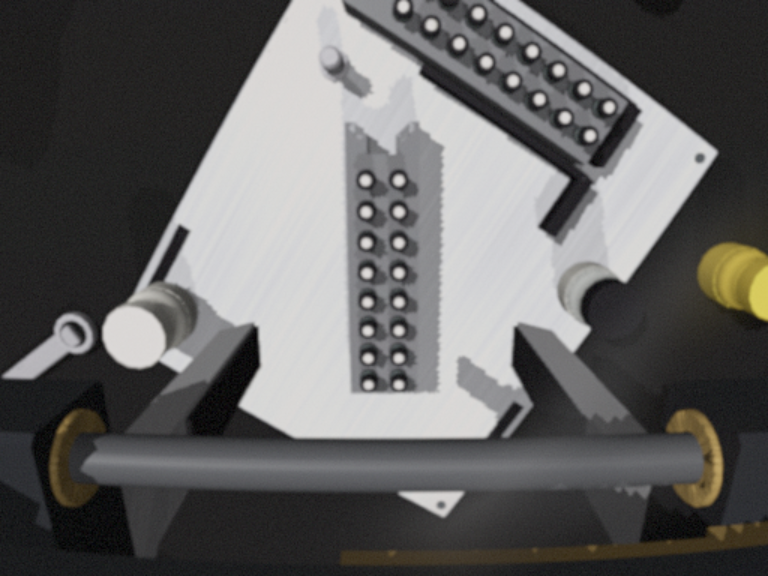

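```bash
python3 - <<'E'
from h import *
import json
W=json.load(open('w4.json'))
f=lambda u,v,z:onz(W,np.array([(u+.5)/1.5-.5,(v+.5)/1.5-.5]),z)
P=f(332,57,.042);print('post',P)
a=f(345,124,.040);b=f(352,391,.040);print(a,b,np.linalg.norm(a-b),np.degrees(np.arctan2(*(a-b)[[1,0]])))
A=[f(366,179,.052),f(399,179,.052)];B=[f(368,382,.052),f(399,382,.052)]
h=(sum(A)-sum(B))/2;print('vial heading',np.degrees(np.arctan2(h[1],h[0])),'vial centre line pts',sum(A)/2,sum(B)/2)
c=(sum(A)/2+sum(B)/2)/2
th=np.arctan2(h[1],h[0]);u=np.array([np.cos(th),np.sin(th)]);n=np.array([-u[1],u[0]])
print('free end along from cB', (b[:2]-c[:2])@u,(b[:2]-c[:2])@n,(a[:2]-c[:2])@u,(a[:2]-c[:2])@n)
mid=(a+b)[:2]/2-n*.023; print('mid',mid, 'centre lat of vials vs mid',(c[:2]-mid)@n)
d=P[:2]-mid; print('post along',d@u,'lat',d@n)
E
```

```text
post [0.67662492 0.13928611 0.042     ]
[0.64449167 0.11579122 0.04      ] [0.48541452 0.0368977  0.04      ] 0.17756611848446624 26.378881739849998
vial heading 26.072267756133456 vial centre line pts [0.62494746 0.08076951 0.052     ] [0.50618698 0.02266061 0.052     ]
free end along from cB -0.07850868866491496 0.02191791787176876 0.09905488727998513 0.02286814484423767
mid [0.5750617  0.05568493] centre lat of vials vs mid 0.0006069686419967709
post along 0.12797128321147008 lat 0.030456467852607666
```

Emit:
{"method": "apply_moves", "body": {"moves": [[[0,0,4],[0,0,0],1],[[0,0,8],[0,0,0],1],[[0,0,12],[0,0,0],1],[[0,0,15],[0,0,0],0.9],[[0,0,16.5],[0,0,0],0.8],[[0,0,16.8],[0,0,0],0.65],[[0,0,16.8],[0,0,0],0.56],[[0,0,16.8],[0,0,0],0.4],[[0,0,16.8],[0,0,0],0.4],[[0,0,16.8],[0,0,0],0.4]]}}

```text
time: 8.68
tool_pos: [0.5787, 0.0553, 0.0333]
ee_rot: [3.14, -0.004, 0.455]
wrist_force: [-1.2, 3.3, 2.5]
width: 0.0509
```

```bash
python3 - <<'E'
from bench import robot
o=robot.get_obs();print(o)
E
```

```text
{'time': 8.6833, 'joint_positions': array([-2.42814853e-03,  2.60356783e-01,  1.55021943e+00,  3.69293421e-04,
        1.32674439e+00,  1.11315636e+00]), 'qvel': array([0.00257135, 0.00215969, 0.00845897, 0.0337084 , 0.01424214,
       0.00058298]), 'joint_torque': array([ 8.62495531e-02, -3.83252478e+01, -2.73588699e+01, -1.36057036e-01,
       -1.39652216e-01, -8.28126445e-03]), 'tool_pos': array([0.57874385, 0.05531552, 0.03332007]), 'ee_rot': array([ 3.14002694, -0.00399093,  0.45512648]), 'wrist_force': array([-1.15333189,  3.25694743,  2.47809589]), 'wrist_torque': array([ 0.77698884,  0.43841859, -0.00884884]), 'width': 0.05085449514259501}
```

Emit:
{"method": "apply_moves", "body": {"moves": [[[0,0,0.3],[0,0,0],0.4],[[0,0,0.3],[0,0,0],0.4],[[0,0,0.3],[0,0,0],0.4],[[0,0,0.3],[0,0,0],0.4],[[0,0,0.3],[0,0,0],0.4],[[0,0,0.3],[0,0,0],0.4],[[0,0,0.3],[0,0,0],0.4],[[0,0,0.3],[0,0,0],0.4],[[0,0,0.3],[0,0,0],0.4],[[0,0,0.3],[0,0,0],0.4]]}}

```text
time: 9.52
tool_pos: [0.5787, 0.056, 0.0314]
ee_rot: [3.141, -0.005, 0.455]
wrist_force: [-2.6, 2.1, 9.0]
width: 0.0459
```

```bash
python3 snap.py w5; python3 - <<'E'
from h import *
from bench import optics
cv2.imwrite('pics/s5.png',optics.snapshot('scene')[:,:,::-1]); crop('pics/s5.png',185,150,345,270,'pics/s5z.png',5)
E
```

```text
9.5167 [0.5786965  0.05600383 0.03141579] [ 3.14096444 -0.00475051  0.45508843] 0.045853624185391566 [-2.61832567  2.05348137  8.97293617]
```

View pics/w5.png

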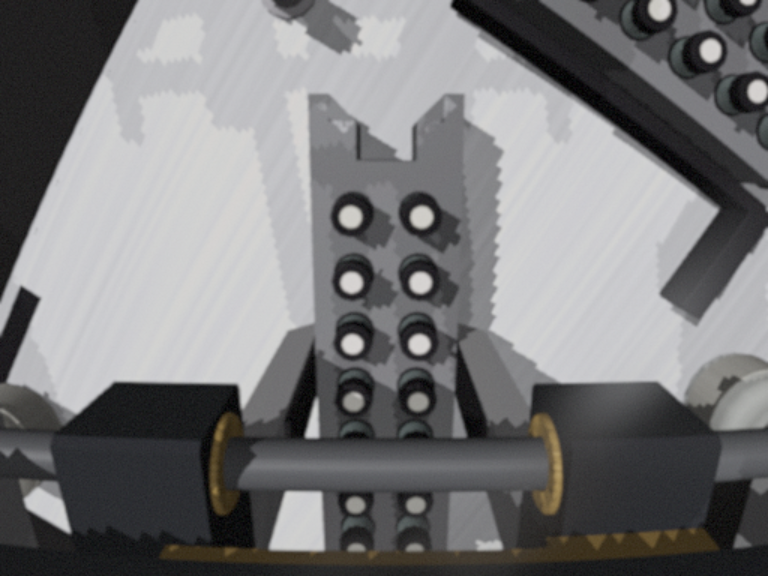

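View pics/s5z.png

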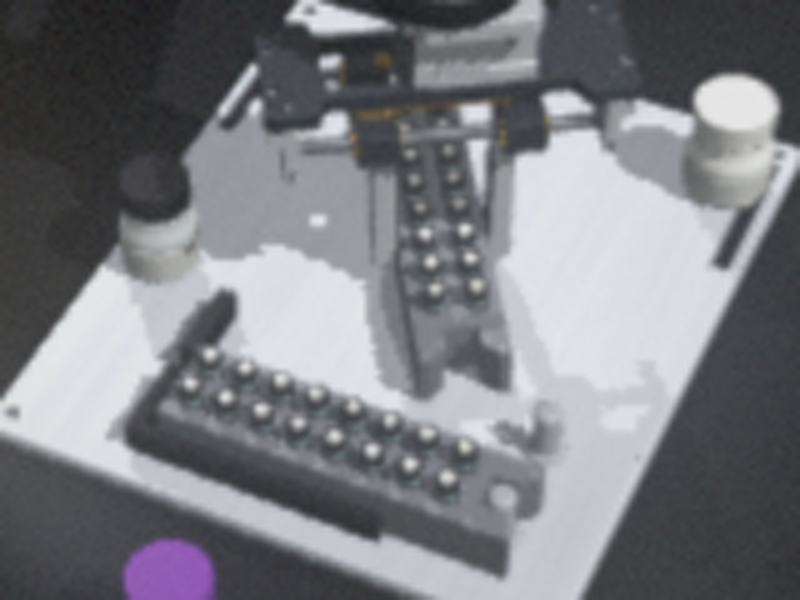

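```bash
python3 - <<'E'
from h import *
import json
W=json.load(open('w5.json'))
f=lambda u,v,z:onz(W,np.array([(u+.5)/1.5-.5,(v+.5)/1.5-.5]),z)
a=f(308,94,.04)[:2];b=f(464,94,.04)[:2];k=f(387,160,.04)[:2];e=(a+b)/2
print(a,b,np.linalg.norm(a-b),'end',e,'closed',k,np.linalg.norm(e-k))
th=.455;u=np.array([np.cos(th),np.sin(th)]);n=np.array([-u[1],u[0]])
d=(b-a);print('angle of end', np.degrees(np.arctan2(-d[0],d[1]))) 
T=np.array([.5787,.0560]);print('end in tool: along',(e-T)@u,'lat',(e-T)@n,'closed',(k-T)@u,(k-T)@n)
for P in ([.6753,.1400],[.6766,.1393]):
    F=e-.012*u; print('post - fork: along',(np.array(P)-F)@u,'lat',(np.array(P)-F)@n)
E
```

```text
[0.6464063  0.11494152] [0.66660431 0.07361177] 0.04600116990746444 end [0.65650531 0.09427665] closed [0.63927593 0.08552293] 0.019325599151927695
angle of end -153.95505524959836
end in tool: along 0.08671061989841142 lat 0.0001899192283514758 closed 0.06738721867247915 -0.00010153856040806864
post - fork: along 0.04897622978332932 lat 0.032811947625002225
post - fork: along 0.04983634550029732 lat 0.03161186389732963
```

Emit:
{"method": "apply_moves", "body": {"moves": [[[0.1,-0.3,-0.05],[0,0,0],0.4],[[0.3,-0.7,-0.05],[0,0,0],0.4],[[0.5,-1.1,-0.05],[0,0,0],0.4],[[0.7,-1.5,-0.05],[0,0,0],0.4],[[0.9,-1.9,-0.05],[0,0,0],0.4],[[1.1,-2.3,-0.05],[0,0,0],0.4],[[1.3,-2.7,-0.05],[0,0,0],0.4],[[1.5,-3.0,-0.05],[0,0,0],0.4],[[1.5,-3.2,-0.05],[0,0,0],0.4],[[1.5,-3.2,-0.05],[0,0,0],0.4]]}}

```text
time: 10.45
tool_pos: [0.5792, 0.0892, 0.0315]
ee_rot: [3.136, -0.005, 0.455]
wrist_force: [0.1, -4.0, 5.7]
width: 0.0458
```

```bash
python3 snap.py w6
```

```text
10.45 [0.57917739 0.08917438 0.03152938] [ 3.13606137 -0.00494602  0.45498717] 0.04575022666651754 [ 0.08092624 -4.03421111  5.68291688]
```

View pics/w6.png

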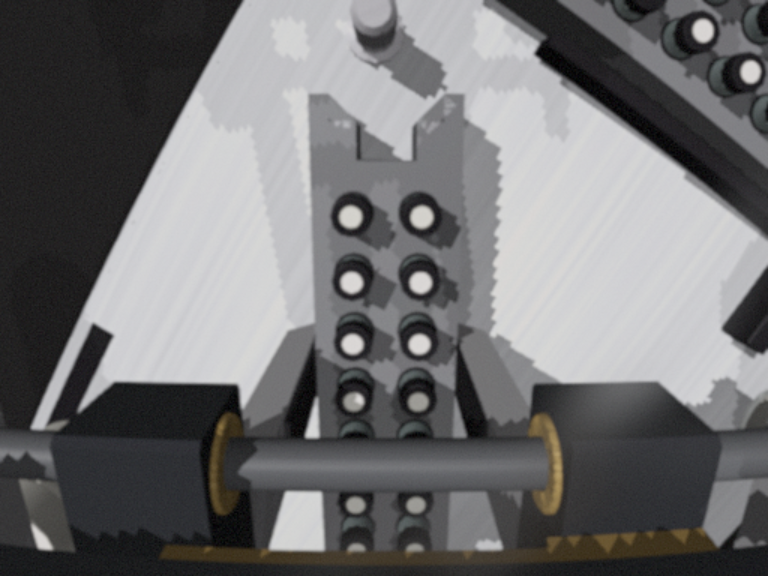

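```bash
python3 - <<'E'
from h import *
import json
W=json.load(open('w6.json'))
f=lambda u,v,z:onz(W,np.array([(u+.5)/1.5-.5,(v+.5)/1.5-.5]),z)
a=f(308,94,.04)[:2];b=f(464,94,.04)[:2];e=(a+b)/2
th=.455;u=np.array([np.cos(th),np.sin(th)]);n=np.array([-u[1],u[0]])
P=f(375,14,.042)[:2]; Q=f(375,46,.010)[:2]
for p in(P,Q): print(p,(p-e)@u,(p-e)@n)
T=np.array([.5792,.0892]);print((e-T)@u,(e-T)@n)
E
```

```text
[0.67534583 0.13993961] 0.021958481034078874 0.00315178852768961
[0.67289308 0.13926993] 0.019460973434159208 0.0036281293265579715
0.08670371711269141 0.0001731610057637885
```

Emit:
{"method": "apply_moves", "body": {"moves": [[[0.2,-0.2,0],[0,0,0],0.4],[[0.6,-0.3,0],[0,0,0],0.4],[[1.0,-0.3,0],[0,0,0],0.4],[[1.4,-0.3,0],[0,0,0],0.4],[[1.8,-0.3,0],[0,0,0],0.4],[[2.2,-0.3,0],[0,0,0],0.4],[[2.6,-0.3,0],[0,0,0],0.4],[[3.0,-0.3,0],[0,0,0],0.4],[[3.3,-0.3,0],[0,0,0],0.4],[[3.3,-0.3,0],[0,0,0],0.4]]}}

```text
time: 11.33
tool_pos: [0.6055, 0.1071, 0.0315]
ee_rot: [3.14, -0.001, 0.455]
wrist_force: [-4.3, -2.4, 8.4]
width: 0.0458
```

```bash
python3 snap.py w7
```

```text
11.3333 [0.6055299  0.10706793 0.03148422] [ 3.13974941e+00 -9.34555541e-04  4.55077337e-01] 0.04578809659627089 [-4.28473371 -2.40154642  8.42395734]
```

View pics/w7.png

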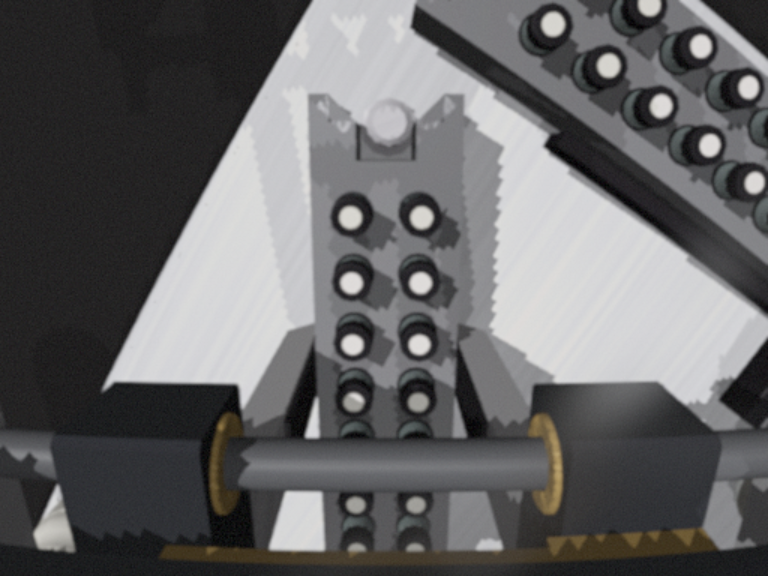

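```bash
python3 - <<'E'
from h import *
import json
W=json.load(open('w7.json'))
f=lambda u,v,z:onz(W,np.array([(u+.5)/1.5-.5,(v+.5)/1.5-.5]),z)
a=f(308,94,.04)[:2];b=f(464,94,.04)[:2];e=(a+b)/2
th=.455;u=np.array([np.cos(th),np.sin(th)]);n=np.array([-u[1],u[0]])
P=f(388,122,.042)[:2]
print(P,(P-e)@u,(P-e)@n)
E
```

```text
[0.67611394 0.14117884] -0.008292587926923991 -0.0005710798440769202
```

Emit:
{"method": "apply_moves", "body": {"moves": [[[0.1,0,0],[0,0,0],0.4],[[0.2,0,0],[0,0,0],0.4],[[0.3,0,0],[0,0,0],0.4],[[0.4,0,0],[0,0,0],0.4],[[0.45,0,0],[0,0,0],0.4],[[0.45,0,0],[0,0,0],0.4],[[0.45,0,0],[0,0,0],0.4],[[0.45,0,0],[0,0,0],0.4],[[0.45,0,0],[0,0,0],0.4],[[0.45,0,0],[0,0,0],0.4]]}}

```text
time: 12.22
tool_pos: [0.6089, 0.1088, 0.0315]
ee_rot: [3.14, 0.0, 0.455]
wrist_force: [-5.9, -3.1, 9.2]
width: 0.0456
```

```bash
python3 snap.py w8;  python3 - <<'E'
from h import *
from bench import optics
crop('pics/w8.png',280,60,500,200,'pics/w8z.png',3.5)
cv2.imwrite('pics/s8.png',optics.snapshot('scene')[:,:,::-1]); crop('pics/s8.png',185,150,345,270,'pics/s8z.png',5)
E
```

```text
12.2167 [0.60890354 0.1087904  0.03146293] [3.13991368e+00 6.63986309e-05 4.55006495e-01] 0.045627554684386375 [-5.89469966 -3.08535373  9.24834955]
```

View pics/w8z.png

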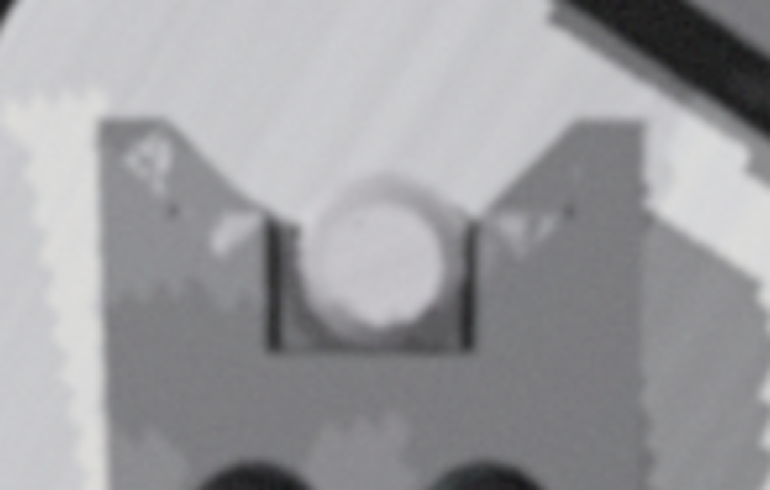

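View pics/s8z.png

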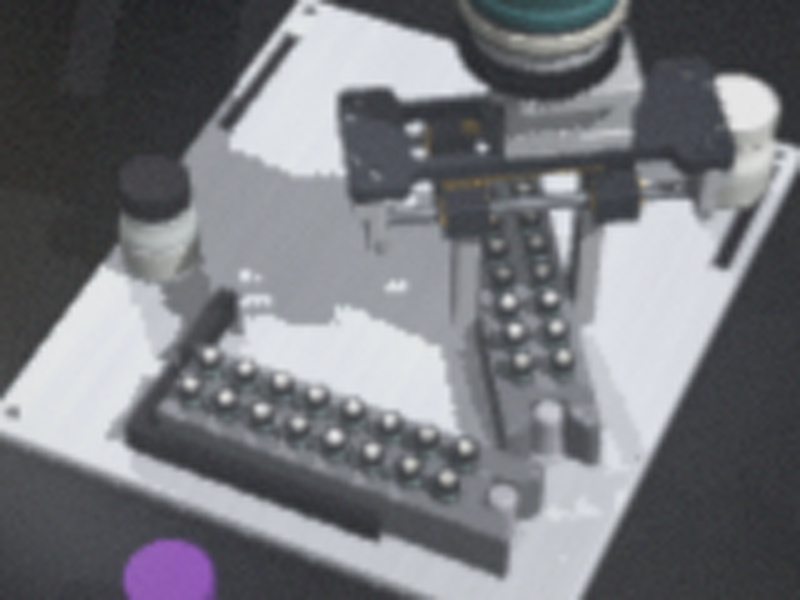

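Emit:
{"method": "apply_moves", "body": {"moves": [[[0.12,0.47,0],[0,0,-0.0628],0.4],[[0.16,0.94,0],[0,0,-0.1257],0.4],[[0.23,1.41,0],[0,0,-0.1885],0.4],[[0.34,1.87,0],[0,0,-0.2513],0.4],[[0.47,2.32,0],[0,0,-0.3142],0.4],[[0.63,2.76,0],[0,0,-0.377],0.4],[[0.81,3.19,0],[0,0,-0.4398],0.4],[[1.03,3.61,0],[0,0,-0.5027],0.4],[[1.27,4.02,0],[0,0,-0.5655],0.4],[[1.53,4.41,0],[0,0,-0.6283],0.4]]}}

```text
time: 13.15
tool_pos: [0.6403, 0.0758, 0.0315]
ee_rot: [-3.139, 0.003, 1.086]
wrist_force: [-10.3, -2.1, 10.4]
width: 0.0457
```

```bash
python3 snap.py w9
```

```text
13.15 [0.64029204 0.07580658 0.03145828] [-3.13917629  0.00320664  1.08639023] 0.045744087128838824 [-10.25890976  -2.09892353  10.40339033]
```

View pics/w9.png

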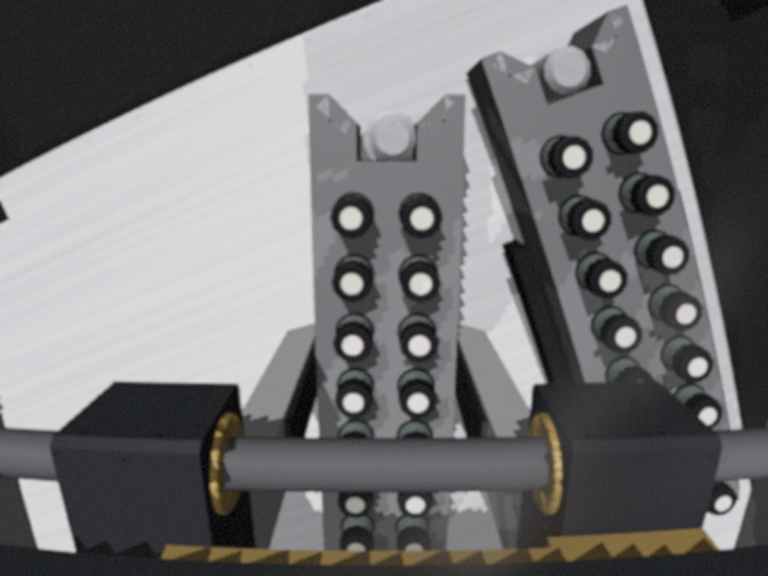

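Emit:
{"method": "apply_moves", "body": {"moves": [[[0.01,0.29,0],[0,0,-0.0385],0.4],[[0.02,0.58,0],[0,0,-0.077],0.4],[[0.02,0.58,0],[0,0,-0.077],0.4],[[0.02,0.58,0],[0,0,-0.077],0.4],[[0.02,0.58,0],[0,0,-0.077],0.53],[[0.02,0.58,0],[0,0,-0.077],0.57],[[0.02,0.58,0],[0,0,-0.077],0.57],[[0.02,0.58,0],[0,0,-0.077],0.57],[[0.02,0.58,0],[0,0,-0.077],0.57],[[0.02,0.58,0],[0,0,-0.077],0.57]]}}

```text
time: 14.03
tool_pos: [0.6472, 0.0744, 0.0281]
ee_rot: [-3.141, 0.0, 1.16]
wrist_force: [0.6, -0.2, 0.4]
width: 0.0535
```

```bash
python3 snap.py w10
```

```text
14.0333 [0.64723931 0.07436655 0.02810219] [-3.14129286e+00  1.47255964e-06  1.16011369e+00] 0.05345299058976263 [ 0.56478047 -0.23463973  0.40257788]
```

View pics/w10.png

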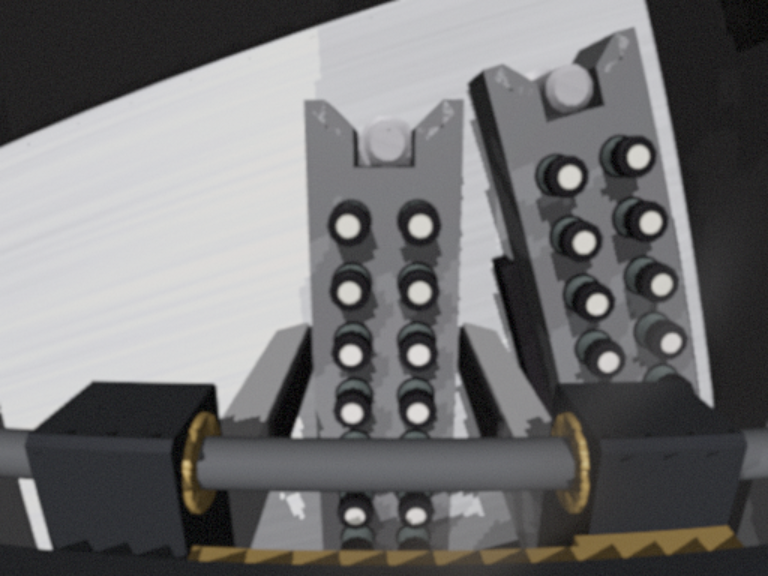

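Emit:
{"method": "apply_moves", "body": {"moves": [[[0,0,-1],[0,0,0],0.57],[[0,0,-4.5],[0,0,0],0.57],[[0,0,-8],[0,0,0],0.57],[[0,0,-8],[0,0,0],0.4],[[-2.5,-1.5,-8],[0,0,0],0.2],[[-5.0,-3.0,-8],[0,0,0],0],[[-7.5,-5.0,-8],[0,0,0],0],[[-7.5,-5.0,-8],[0,0,0],0],[[-7.5,-5.0,-8],[0,0,0],0],[[-7.5,-5.0,-8],[0,0,0],0]]}}

```text
time: 14.92
tool_pos: [0.5724, 0.0256, 0.1096]
ee_rot: [3.139, -0.001, 1.16]
wrist_force: [-0.0, 0.7, 0.1]
width: 0.0104
```

```bash
python3 snap.py w11; python3 - <<'E'
from h import *
from bench import optics
cv2.imwrite('pics/s11.png',optics.snapshot('scene')[:,:,::-1]); crop('pics/s11.png',185,150,345,270,'pics/s11z.png',5)
E
```

```text
14.9167 [0.57241727 0.02556789 0.10955849] [ 3.13928610e+00 -1.33152995e-03  1.15975526e+00] 0.01036344467428316 [-6.50569292e-05  6.51602203e-01  6.36254312e-02]
```

View pics/w11.png

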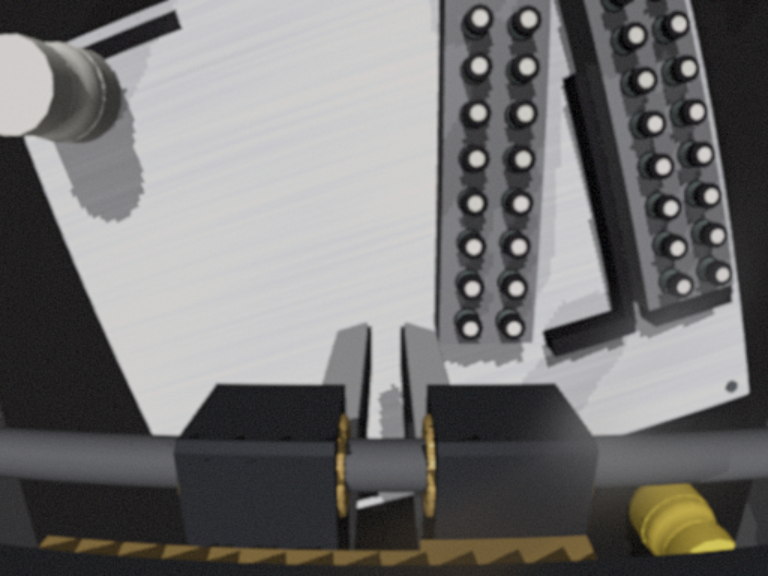

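View pics/s11z.png

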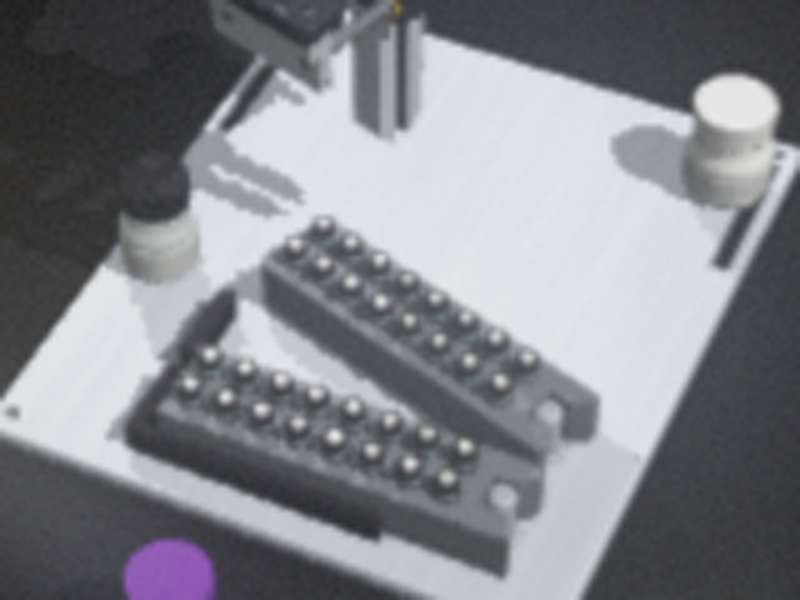

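Emit:
{"method": "apply_moves", "body": {"moves": [[[0,0,3],[0,0,0],0],[[0,0,6],[0,0,0],0],[[0,0,7.6],[0,0,0],0],[[0,0,8.1],[0,0,0],0],[[0,0,8.1],[0,0,0],0],[[0,0.3,8.1],[0,0,0],0],[[0,0.6,8.1],[0,0,0],0],[[0,0.9,8.1],[0,0,0],0],[[0,0.9,8.1],[0,0,0],0],[[0,0.9,8.1],[0,0,0],0]]}}

```text
time: 15.85
tool_pos: [0.5805, 0.0217, 0.0282]
ee_rot: [3.14, -0.001, 1.16]
wrist_force: [0.3, -0.3, 0.6]
width: 0.0003
```

```bash
python3 - <<'E'
from h import *
from bench import robot
o=robot.get_obs();print(o['tool_pos'],o['ee_rot'],o['wrist_force'],o['width'],o['time'])
d=o['tool_pos'][:2]-[.6755,.140]; th=o['ee_rot'][2];u=np.array([np.cos(th),np.sin(th)]);n=np.array([-u[1],u[0]])
r=np.array([d@u,-(d@n)]);print(r)
r2=np.array([r[0],-.0355])
for k in range(1,11):
    p=np.radians(1.75*k); q=np.array([np.cos(p)*r2[0]+np.sin(p)*r2[1],-np.sin(p)*r2[0]+np.cos(p)*r2[1]])
    print(((q-r)*100).round(2),round(-p,3))
E
```

```text
[0.58052239 0.02173734 0.02816365] [ 3.14020636e+00 -6.39310350e-04  1.15975294e+00] [ 0.32155978 -0.30116323  0.64954619] 0.0003495582322899682 15.85
[-0.14636173 -0.03981265]
[-0.1   0.88] -0.031
[-0.19  1.33] -0.061
[-0.26  1.79] -0.092
[-0.32  2.24] -0.122
[-0.37  2.7 ] -0.153
[-0.4   3.16] -0.183
[-0.42  3.62] -0.214
[-0.42  4.08] -0.244
[-0.41  4.54] -0.275
[-0.39  5.  ] -0.305
```

Emit:
{"method": "apply_moves", "body": {"moves": [[[0,0.3,0],[0,0,0],0],[[-0.1,0.8,0],[0,0,-0.031],0],[[-0.2,1.3,0],[0,0,-0.061],0],[[-0.26,1.8,0],[0,0,-0.092],0],[[-0.32,2.2,0],[0,0,-0.122],0],[[-0.37,2.7,0],[0,0,-0.153],0],[[-0.4,3.15,0],[0,0,-0.183],0],[[-0.42,3.6,0],[0,0,-0.214],0],[[-0.42,3.8,0],[0,0,-0.244],0],[[-0.42,3.8,0],[0,0,-0.244],0]]}}

```text
time: 16.68
tool_pos: [0.6129, 0.0024, 0.0274]
ee_rot: [-3.141, 0.0, 1.404]
wrist_force: [-0.5, 0.6, 0.5]
width: 0.0001
```

```bash
python3 snap.py w12; python3 - <<'E'
from h import *
from bench import optics
cv2.imwrite('pics/s12.png',optics.snapshot('scene')[:,:,::-1]); crop('pics/s12.png',185,150,345,270,'pics/s12z.png',5)
E
```

```text
16.6833 [0.61294865 0.00243456 0.02739463] [-3.14119841e+00  2.57381052e-04  1.40403343e+00] 5.670877979741928e-05 [-0.4756911   0.56824938  0.50720359]
```

View pics/w12.png

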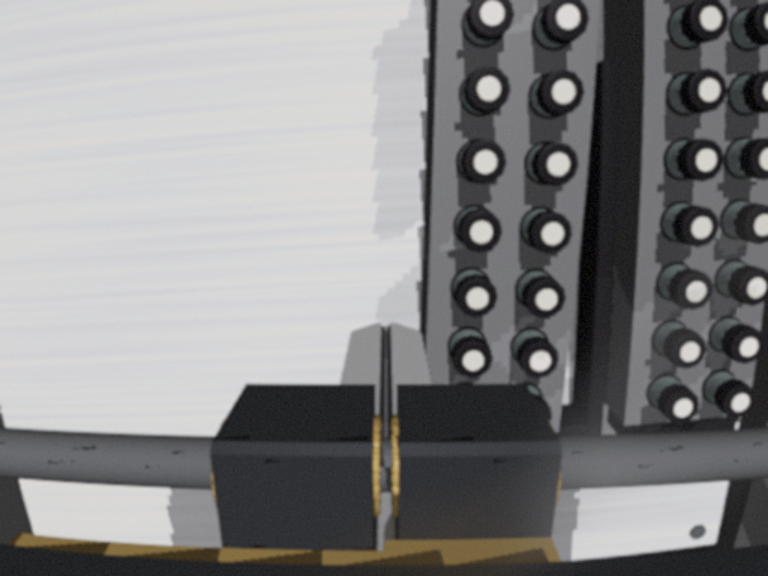

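View pics/s12z.png

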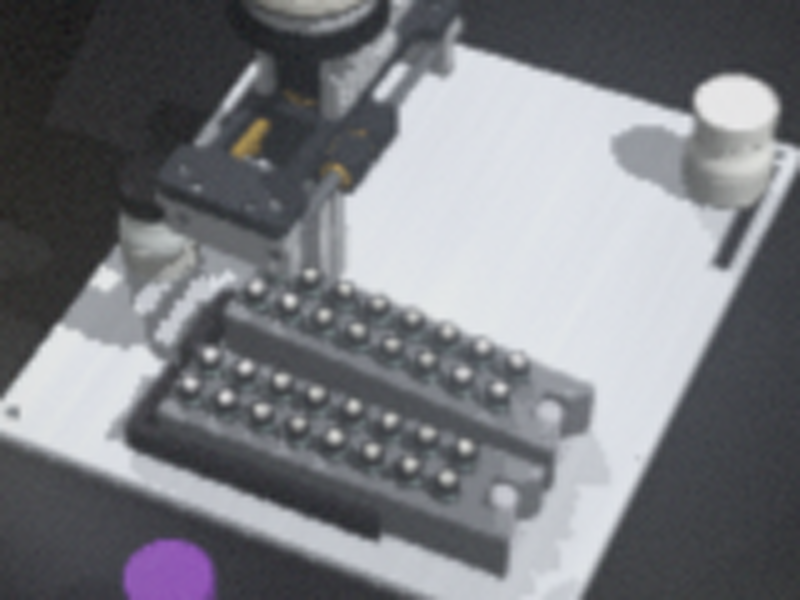

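Emit:
{"method": "apply_moves", "body": {"moves": [[[0,0.2,0],[0,0,-0.02],0],[[-0.05,0.4,0],[0,0,-0.04],0],[[-0.1,0.6,0],[0,0,-0.055],0],[[-0.1,0.7,0],[0,0,-0.055],0],[[-0.15,0.8,0],[0,0,-0.055],0],[[-0.15,0.9,0],[0,0,-0.055],0],[[-0.2,1.0,0],[0,0,-0.055],0],[[-0.2,1.0,0],[0,0,-0.055],0],[[-0.2,1.0,0],[0,0,-0.055],0],[[-0.2,1.0,0],[0,0,-0.055],0]]}}

```text
time: 17.62
tool_pos: [0.6227, -0.0007, 0.0275]
ee_rot: [3.141, -0.0, 1.459]
wrist_force: [0.9, 0.5, -0.2]
width: 0.0005
```

```bash
python3 snap.py w13
```

```text
17.6167 [ 0.6227216  -0.00071804  0.02753601] [ 3.14086079e+00 -1.99177931e-04  1.45906149e+00] 0.0004804322975299067 [ 0.93925623  0.53383135 -0.20965523]
```

View pics/w13.png

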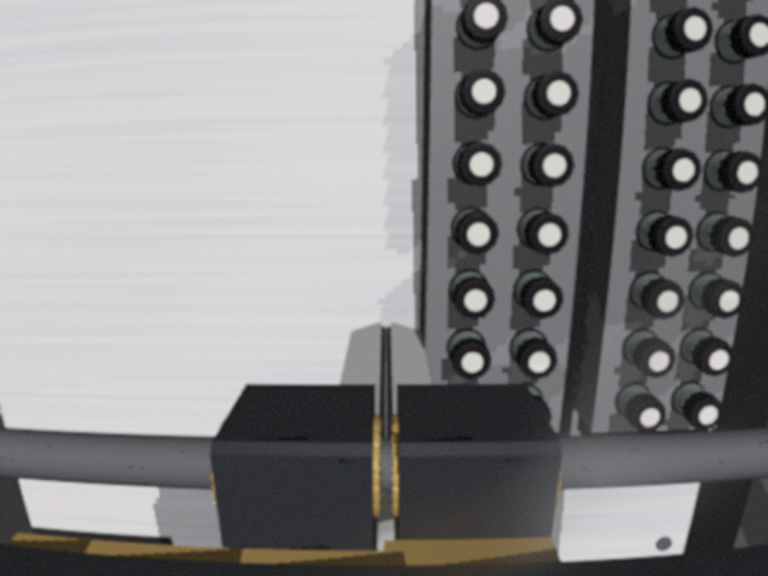

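```bash
cat > vang.py <<'E'
from h import *
import json,sys
n=sys.argv[1]
W=json.load(open(n+'.json')); im=cv2.imread(f'pics/{n}.png'); g=im.min(axis=2)
m=(g>185).astype(np.uint8)
k,l,st,ce=cv2.connectedComponentsWithStats(m)
P=[]
for i in range(1,k):
    x,y,w,h,a=st[i]
    if 250<a<900 and abs(w-h)<8 and ce[i][1]<430: P.append(onz(W,(ce[i]+.5)/1.5-.5,.052)[:2])
P=np.array(P)
th=np.radians(83.6);nn=np.array([np.sin(th),-np.cos(th)]);u=np.array([np.cos(th),np.sin(th)])
post=np.array([.6755,.140])
x=(P-post)@nn; y=(P-post)@u
o=np.argsort(x); 
groups=[];cur=[o[0]]
for a,b in zip(o[:-1],o[1:]):
    if x[b]-x[a]>.008: groups.append(cur);cur=[]
    cur.append(b)
groups.append(cur)
for gr in groups:
    if len(gr)>=3:
        s=np.polyfit(y[gr],x[gr],1); print(len(gr),'x at y=-80mm: %.1f mm'%(np.polyval(s,-.08)*1e3),'heading %.2f'%(83.6-np.degrees(np.arctan(s[0]))), 'y',(np.sort(y[gr])*1e3).round(1))
E
python3 vang.py w13
```

```text
5 x at y=-80mm: -11.4 mm heading 83.40 y [-117.   -97.8  -78.6  -59.4  -40.2]
6 x at y=-80mm: 8.8 mm heading 83.37 y [-136.4 -117.   -97.8  -78.7  -59.4  -40.3]
4 x at y=-80mm: 46.5 mm heading 83.58 y [-98.3 -79.1 -59.9 -40.7]
```

Emit:
{"method": "apply_moves", "body": {"moves": [[[0,0.05,0],[0,0,0],0],[[0,0.1,0],[0,0,0],0],[[0,0.15,0],[0,0,0],0],[[0,0.15,0],[0,0,0],0],[[0,-0.4,0],[0,0,0],0],[[0,-0.9,0],[0,0,0],0],[[3,-0.9,0],[0,0,0],0],[[6,-0.9,0],[0,0,0],0],[[8.5,-0.9,0],[0,0,0],0],[[8.5,-0.9,0],[0,0,0],0]]}}

```text
time: 18.5
tool_pos: [0.6229, 0.0892, 0.0275]
ee_rot: [3.141, -0.003, 1.463]
wrist_force: [-0.6, 0.7, -0.2]
width: 0.0005
```

Emit:
{"method": "apply_moves", "body": {"moves": [[[0,0.3,0],[0,0,0],0],[[0,0.6,0],[0,0,0],0],[[0,0.8,0],[0,0,0],0],[[0,0.9,0],[0,0,0],0],[[0,0.95,0],[0,0,0],0],[[0,1.0,0],[0,0,0],0],[[0,1.05,0],[0,0,0],0],[[0,1.1,0],[0,0,0],0],[[0,1.1,0],[0,0,0],0],[[0,1.1,0],[0,0,0],0]]}}

```text
time: 19.33
tool_pos: [0.6332, 0.0831, 0.0271]
ee_rot: [-3.14, 0.001, 1.459]
wrist_force: [-2.9, -2.6, 0.2]
width: 0.0002
```

```bash
python3 snap.py w14; python3 vang.py w14
```

```text
19.3333 [0.6332457  0.0830607  0.02714463] [-3.14012228e+00  7.09120378e-04  1.45874155e+00] 0.00021835180620947435 [-2.86843448 -2.63867937  0.17777509]
```

View pics/w14.png

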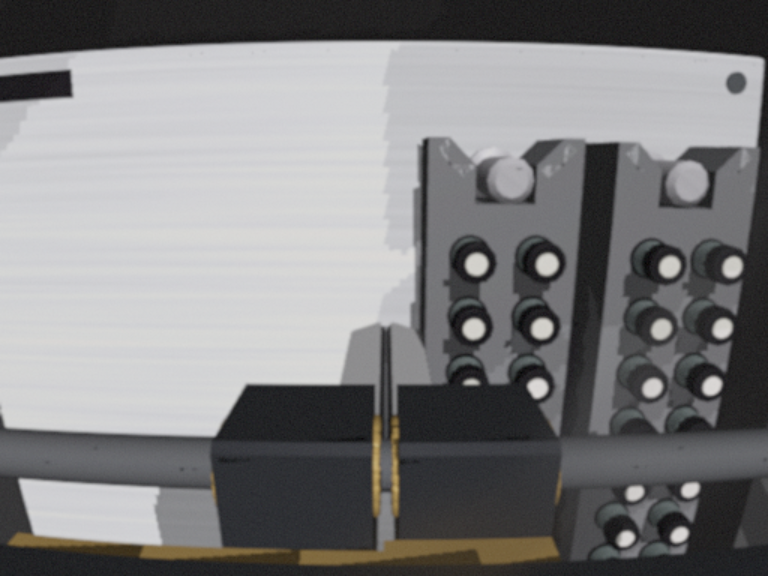

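Emit:
{"method": "apply_moves", "body": {"moves": [[[0,0.05,0],[0,0,0],0],[[0,0.1,0],[0,0,0],0],[[0,0.15,0],[0,0,0],0],[[0,0.2,0],[0,0,0],0],[[0,0.2,0],[0,0,0],0],[[0,0.2,0],[0,0,0],0],[[0,0.2,0],[0,0,0],0],[[0,0.2,0],[0,0,0],0],[[0,0.2,0],[0,0,0],0],[[0,0.2,0],[0,0,0],0]]}}

```text
time: 20.22
tool_pos: [0.6356, 0.0831, 0.0272]
ee_rot: [-3.141, 0.0, 1.459]
wrist_force: [-4.2, -3.9, 0.6]
width: 0.0007
```

Emit:
{"method": "apply_moves", "body": {"moves": [[[0,-0.4,0],[0,0,0],0],[[0,-1.2,0],[0,0,0],0],[[0,-1.5,-4],[0,0,0],0],[[0,-1.5,-8],[0,0,0],0],[[-1.5,-1.5,-12],[0,0,0],0],[[-4,-1.5,-15],[0,0,0],0],[[-7,-1.5,-17],[0,0,0],0],[[-8,-1.5,-17],[0,0,0],0],[[-8,-1.5,-17],[0,0,0],0],[[-8,-1.5,-17],[0,0,0],0]]}}

```text
time: 21.05
tool_pos: [0.6117, 0.006, 0.1961]
ee_rot: [-3.141, -0.002, 1.458]
wrist_force: [-0.5, 0.7, -0.1]
width: 0.0004
```

```bash
python3 snap.py w15; sed -i 's/250<a<900/60<a<900/' vang.py; python3 vang.py w15
```

```text
21.05 [0.61168977 0.00599169 0.19613093] [-3.14071863e+00 -1.60889602e-03  1.45836255e+00] 0.0003543180171213467 [-0.50729402  0.69035606 -0.08292001]
4 x at y=-80mm: -8.3 mm heading 83.30 y [-78.4 -59.2 -40.2 -21.1]
5 x at y=-80mm: 11.8 mm heading 83.39 y [-97.6 -78.5 -59.5 -40.3 -21.2]
3 x at y=-80mm: 45.8 mm heading 83.24 y [-60.  -40.9 -21.8]
```

View pics/w15.png

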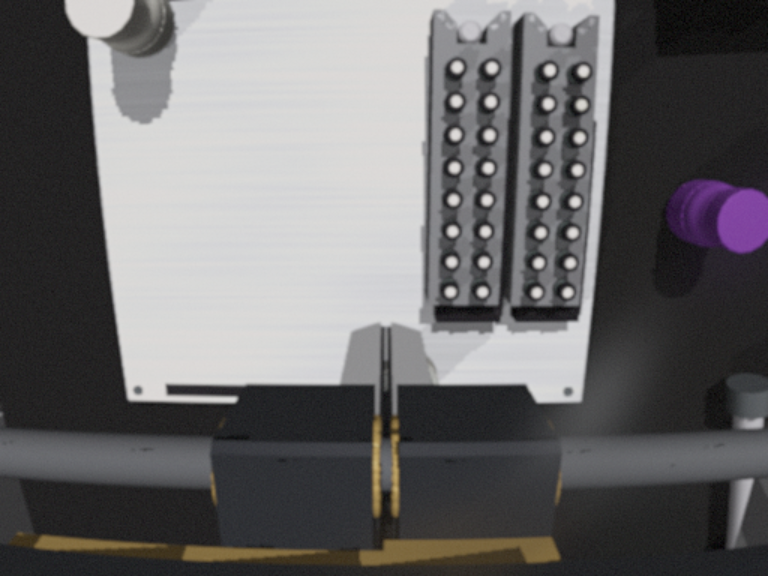

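Emit:
{"method": "apply_moves", "body": {"moves": [[[-2,-4,-1],[0,0,0],0.3],[[-4,-8,-2],[0,0,0],0.5],[[-6,-12,-3],[0,0,0],0.5],[[-7,-16,-4],[0,0,0],0.5],[[-7,-19,-5],[0,0,0],0.5],[[-7,-19,-5],[0,0,0],0.5],[[-7,-19,-5],[0,0,0],0.5],[[-7,-19,-5],[0,0,0],0.5],[[-7,-19,-5],[0,0,0],0.5],[[-7,-19,-5],[0,0,0],0.5]]}}

```text
time: 21.93
tool_pos: [0.4161, -0.0425, 0.2458]
ee_rot: [-3.138, -0.001, 1.46]
wrist_force: [-0.2, -0.4, -0.2]
width: 0.0471
```

```bash
python3 - <<'E'
from h import *
from bench import optics,robot
cv2.imwrite('pics/s16.png',optics.snapshot('scene')[:,:,::-1]); crop('pics/s16.png',95,110,345,270,'pics/s16z.png',3.2)
cv2.imwrite('pics/d16.png',optics.snapshot('side')[:,:,::-1]); crop('pics/d16.png',170,150,330,350,'pics/d16z.png',3)
print(robot.get_obs()['tool_pos'],robot.get_obs()['qvel'])
E
```

```text
[ 0.41602402 -0.04269705  0.24616103] [-0.00387013 -0.00901287 -0.00237822  0.00058697  0.00218306 -0.00165777]
```

View pics/s16z.png

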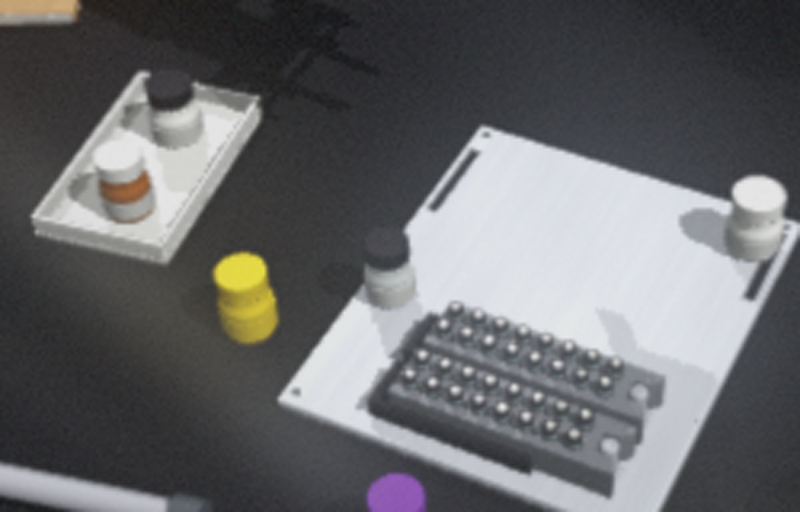

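View pics/d16z.png

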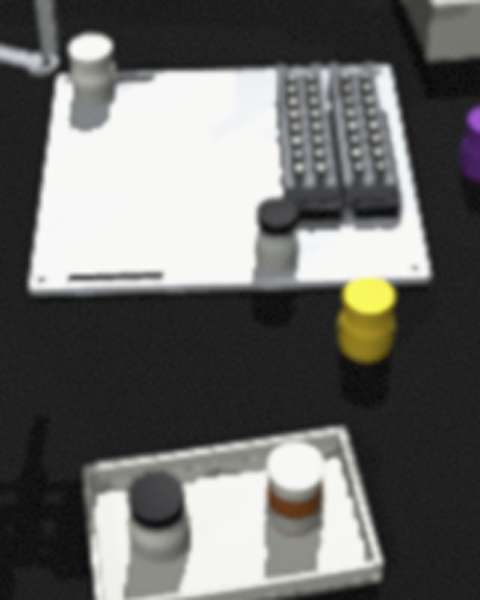

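```bash
python3 -c "
from bench import job
print(job.close_job())"
```

```text
the job is handed in; nothing more can be done
None
```

The rack is loaded in the front lane, and the job was handed in at about 22 s of the 72 s allowed.

- **Amber jar:** it was the only jar in the way. I stood it upright in the free half of the white tray, and the last pictures show it still upright beside the parked jar.
- **Rack:** I gripped it across its sides and slid it over without lifting it. The fork went onto the post while the rack was still about 57° out. I swung it round the post to about 17° out, let go, and pushed it the rest of the way with closed fingers.
- **In line with the loaded rack:** the last wrist picture gives a heading of 83.3–83.4° against 83.2° for the loaded rack, and 83.6° for the lane itself.
- **Spacing between the racks:** it came out at 54.1 mm where 55 mm is nominal. The loose rack may therefore be resting against the rail instead of standing 1 mm off it; the measurement is only good to about 1 mm.
- **Fork depth:** the fork reads about 0.8 mm deeper than the loaded rack's, slightly more than the 0.5 mm of play it should have. I put that down to measurement error.
- **Everything else:** in the last pictures the white and clear jars and the loaded rack are standing in place. I did not look at the mouse or the spanner again, but the arm went nowhere near them. The arm was at rest, touching nothing, and the wrist force readings I took stayed at or below about 15 N.

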